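# Set the ultrasonic cleaner to thirty minutes and start it

## Robot

A 6-joint arm with a two-finger parallel gripper is mounted at the origin on the work surface. World frame = base frame: x ahead of the robot, y to its left, z up, the work surface at z = 0. Lengths are in m, angles in rad, forces in N, time in s.
With the tool pointing down it reaches from about 0.275 to 0.75 m from the base axis. Payload 10.2 kg.
Tool frame: the origin (TCP) lies midway between the tips of the shut fingers; the grasp point (between the pads) lies 19 mm behind it (env.hold_point_z is the distance from the TCP to the grasp point, in m); z points along the fingers, y is the line along which they close (so a half turn about z gives the same grasp; the last joint's range is limited). The gripper opens to 85 mm and grips with 20 to 120 N. Pads are 22 mm wide; open, the fingers measure 114 mm over their backs; the gripper's body (76 mm by 85 mm) begins 54 mm behind the grasp point. The pads swing forward as they close: fully open they stand 13 mm farther back than shut.
Start: joints at [-1.355, 0.313, 1.498, -0, 1.331, -0.223], TCP at [0.223, -0.475, 0.231] pointing down, gripper open.
Joint ranges: [-2.94, 2.94], [-0.97, 2.17], [0.19, 2.56], [-1.23, 4.37], [0.02, 3.11], [-2.88, 2.88]. Speed limits (rad/s): [2.39, 2.39, 3.01, 3.14, 3.14, 3.14].

## Interface

Orientations are given as a unit quaternion [x, y, z, w].
In Python, from bench import env, kinematics, monitor, eyes, job gives the robot as it stands. The module is installed in compiled form; this text tells all that it offers. Calls block until the motion is done:
- env.reach(position, orientation): joint-space move of the TCP to a pose.
- env.movel(position, velocity=0.15, frame=None, guard=None): straight line of the TCP; frame=None keeps the orientation; velocity is the mean speed in m/s. With guard (N) it stops when the force on the tool has changed by that much, and returns True; else False.
- env.set_joints(angles): joint-space move.
- env.release() and env.close_gripper(effort=None): open the fingers fully, or close them until they stop; effort is the grip in N (None keeps the last).
- env.hold(seconds).
- kinematics.ik(position, orientation): joint angles nearest the present ones, or None.
- monitor.sense(): the state.
- eyes.grab_frame(name): name is "scene" or "side" or "wrist"; returns a dict with "frame" (384x512x3 uint8, red, green, blue), "mtx" (3x3 intrinsics, pixels), "view" (4x4, takes a point from world to camera coordinates). Camera axes: x right, y down, z forward; pixel columns grow to the right and rows downward; lengths in m; the calibration is good to about 2 mm. A picture is of the moment at which its call begins. There is no depth.
A pose or a line that the arm cannot do raises env.MotionError and nothing moves.
- job.hand_in(): hands the job in; it is judged then, once.
The state is a dict: "clock": time; "joints": joint angles; "qvel": joint speeds; "joint_efforts": joint torques, N m; "position": TCP position; "ee_rot": TCP orientation; "contact_force": force on the tool from outside, world axes, zero at the start; "ft_torque": the same for the moment, N m; "finger_gap": opening from 0.0 (shut) to 1.0 (fully open); "gripper_force": force on a finger pad.
Only numpy, scipy, OpenCV 4.12 (cv2) and the standard library are available. Lean on these libraries where they do the work, as an engineer would, in place of code of your own. Each camera call takes 0.05 s, during which the arm holds its last target. There are 200 camera calls.

## Task

Set the ultrasonic cleaner running for 30 minutes: with a fingertip against one side of the time selector's pointer, push it clockwise, click by click (five minutes a click), to the sixth mark after off, and leave it clicked in there; only then press the large start key fully down and let it come up again. Nothing is to be gripped or lifted: do not pinch the pointer, and leave the heat knob, the small stop key and the things standing on and around the cleaner as they are.

Things in the scene. Friction and masses are not known exactly. Their poses are not given: they have to be found in the camera images.
- cleaner: Stainless ultrasonic cleaner, 360 deep (x) x 420 wide (y), fixed, but standing elsewhere and turned up to 20 degrees each time. Origin: centre of its underside; its axes: -x its front (control side, nearest the robot), +y its left, z up. Its front 150 mm is a level control deck 140 mm above the bench; behind is the tank with a clear lid (lid grip 17 mm above the deck).
- scale: Scale of the time selector in mid-deck: white disc 112 mm across, 3 mm high, in its middle a steel bezel 42 mm across, 6 mm high. Origin: on the selector's axis at deck level; axes as the cleaner's. Off is the mark with a dot, at the front left; marks 1 to 9 follow clockwise, 30 degrees apart; off, 3, 6, 9 are longer. On the deck nothing over 10 mm high is within 90 mm of the axis.
- pointer_tip (a point): Top of the pointing end of the selector's pointer, 38 mm from the axis, 33 mm above the deck. The pointer is a straight black bar, 16 mm thick, reaching from 20 mm behind the axis to 38 mm before it, standing 7 to 33 mm above the deck; a white line on top marks its pointing end.
- time_dial (a joint): Angle q of the selector in rad, 0 at off, growing clockwise from above, 0.5236 (30 deg) a click; the pointing end points at 135 deg minus q in the scale's x-y axes. Starts in off or mark 1 to 3; mark 6 is 3.142; stops at -0.03 and 4.74. A sprung ball holds it in each mark: about 0.08 N m (3 N at 28 mm) to leave one; past halfway (15 deg) it snaps on to the next.
- lead_face: Grip face (52 x 22 mm, 2 mm thick) on the one long side of the pointer that looks clockwise, in the way of its turning. Origin at its centre, 9 mm from the axis towards the pointing end, 19 mm above the deck.
- push_face: The same face on the other long side, which looks anticlockwise: this is the face to push. Origin at its centre, 9 mm from the axis towards the pointing end, 19 mm above the deck; its outer surface is 8 mm from the pointer's middle line.
- start_top (a point): Centre of the top of the start key: the large round white key, 28 mm across in a black collar (44 mm across, 12 mm high), top 21 mm above the deck; right of the selector and nearer the front: in the cleaner's axes 125 mm before and 130 mm right of its centre.
- start (a joint): Travel of the start key in m, downward; 0 up, 0.005 fully down; spring, 1.2 N at first to 4 N fully down.
- stop_top (a point): Centre of the top of the stop key: small round white key, 18 mm across in a 34 mm collar, as high as the start key and 63 mm behind it.
- stop (a joint): Travel of the stop key in m, 0 up.
- heat_mark (a point): End of the white line on top of the heat knob, which stands left of the selector (125 mm from its axis, 58 mm across the base, 44 mm high, black bar grip) and is set anywhere.
- bur_block: Aluminium bur block, 45 x 28 x 18 mm with burs to 33 mm, loose, at the left end of the deck. Origin: centre of the underside.
- dish: Small glass dish, 32 mm across, 20 mm high, loose, at the right end of the deck about 57 mm beyond the start key. Origin: centre of the underside.
- tray: White plastic tray, 160 x 110 x 26 mm, loose, on a blue mat left of the cleaner. Origin: centre of the underside.
- timer: Grey bench timer, 66 x 66 x 18 mm, loose, lying on the bench to the left. Origin: centre of the underside.
- rinse_cup: Blue plastic cup, 72 mm across, 85 mm high, loose, on the bench to the right. Origin: centre of the underside.
- cassette: Flat steel instrument cassette, 160 x 80 x 29 mm, loose, on a blue mat right of the cleaner. Origin: centre of the underside.

How it is judged:
On the way, in this order (a step that is already met when the one before it is completed fails the run):
1. the time selector stands clicked in at the sixth mark (value of joint time_dial between 3.022 and 3.262 rad), for 0.3 s.
2. the start key is pressed fully down (value of joint start above 0.004 m), for 0.05 s.
At the end, for the whole second after the job is handed in: The time selector rests at the sixth mark (3.142 rad, within 0.12 rad), and the start and stop keys are up (within 1 mm); the heat knob is as it was (its mark within 5 mm) and so are the bystanders (within 20 mm) (all of step 1 and velocity of joint time_dial between -0.1 and 0.1 rad/s and value of joint each of start, stop below 0.001 m and distance of heat_mark from where it was at the start of the episode below 0.005 m and distance of each of bur_block, dish, tray, timer, rinse_cup, cassette from where it was at the start of the episode below 0.02 m); the robot touches nothing.
It fails at once if the start key is pressed (over 2.5 mm) while the time selector is not at the sixth mark (value of joint start above 0.0025 m and not (value of joint time_dial between 3.022 and 3.262 rad)).
It fails at once if the stop key is pressed (over 2.5 mm) (value of joint stop above 0.0025 m).
It fails at once if the heat knob is turned (its mark moved over 5 mm) (distance of heat_mark from where it was at the start of the episode above 0.005 m).
It fails at once if the pointer is pinched: both its long sides are pressed by the fingers at once (contact force between the fingers and lead_face above 0.7 N and contact force between the fingers and push_face above 0.7 N).
It fails at once if a bystander is lifted or shifted by more than 20 mm (distance of any of bur_block, dish, tray, timer, rinse_cup, cassette from where it was at the start of the episode above 0.02 m).
It also fails if it takes over 58 s, if anything falls off the work surface, if the arm or the gripper's body presses on something with over 40 N, if the wrist force passes 120 N, or if a joint passes its speed limit or range.

## Working session

There is one attempt and no reset: what is moved stays moved. The work goes in short steps, each a Python script; the robot and the scene stay as the last script left them, time stands still between calls to the robot, and variables do not carry over. Pictures are saved under pics/ and viewed, at most 10 in all, crops included, and the job is handed in when it is done.

```bash
mkdir -p pics; python3 - <<'E'
from bench import env, kinematics, monitor, eyes, job
import cv2,numpy as np
a=eyes.grab_frame("scene");b=eyes.grab_frame("side")
for n,f in (("scene",a),("side",b)):
    cv2.imwrite(f"pics/{n}.png",cv2.cvtColor(f["frame"],cv2.COLOR_RGB2BGR)); np.savez(f"{n}.npz",**f)
    R=f["view"][:3,:3];print(n,-R.T@f["view"][:3,3],R[2])
s=monitor.sense();print(s["clock"],s["ee_rot"])
E
```

```text
scene [1.08342038 0.4634739  1.02066984] [-0.46043257 -0.43107335 -0.77600104]
side [ 0.51840867 -0.96068418  1.07482537] [ 0.02041431  0.71467152 -0.69916226]
0.1 [ 9.76028884e-01  2.17640302e-01  3.06710270e-06 -5.63261090e-04]
```

View pics/scene.png

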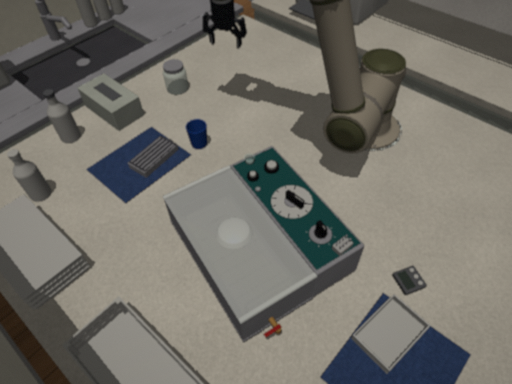

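View pics/side.png

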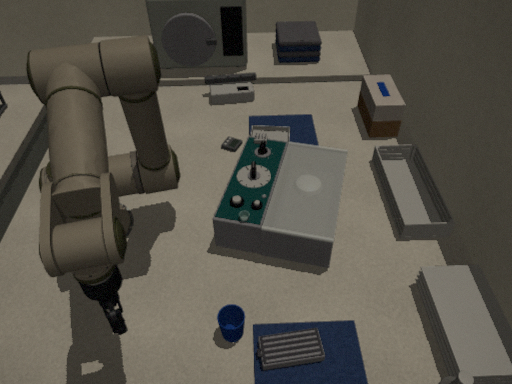

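Scene view: dial disc at about (292,201), start key (271,166), heat knob (320,232); the side view agrees. I'll cast these, then look from close with the wrist camera.

```bash
cat > h.py <<'E'
from bench import env, kinematics, monitor, eyes, job
import cv2,numpy as np
from scipy.spatial.transform import Rotation as Ro
def cast(f,uv,z):
    V=f["view"];R=V[:3,:3];c=-R.T@V[:3,3]
    d=R.T@np.linalg.inv(f["mtx"])@np.r_[uv,1.]
    return c+d*(z-c[2])/d[2]
def down(yaw):  # tool down, tool x axis at yaw in world
    return (Ro.from_euler('z',yaw)*Ro.from_euler('x',np.pi)).as_quat()
E
python3 - <<'E'
from h import *
a=np.load("scene.npz");b=np.load("side.npz")
for f,l in((a,[((292,201),.143),((271,166),.161),((253,175),.161),((320,228),.184)]),(b,[((254,176),.143),((237,201),.161),((257,204),.161),((262,148),.184)])):
    for uv,z in l: print(uv,cast(f,uv,z).round(3))
q=monitor.sense()["ee_rot"];print(Ro.from_quat(q).as_matrix().round(2))
f=eyes.grab_frame("wrist");V=f["view"];R=V[:3,:3];print("wristcam",-R.T@V[:3,3]-monitor.sense()["position"],R.round(2),f["mtx"])
for n,f,(x0,y0) in(("s",a,(225,140)),("d",b,(205,120))):
    cv2.imwrite(f"pics/c{n}.png",cv2.resize(f["frame"][y0:y0+120,x0:x0+150,::-1],None,fx=2.6,fy=2.6,interpolation=cv2.INTER_CUBIC))
cv2.imwrite("pics/cc.png",np.hstack([cv2.imread("pics/cs.png"),cv2.imread("pics/cd.png")]))
E
```

```text
(292, 201) [0.535 0.071 0.143]
(271, 166) [ 0.488 -0.044  0.161]
(253, 175) [ 0.546 -0.06   0.161]
(320, 228) [0.58  0.193 0.184]
(254, 176) [0.535 0.066 0.143]
(237, 201) [ 0.48  -0.063  0.161]
(257, 204) [ 0.539 -0.078  0.161]
(262, 148) [0.565 0.159 0.184]
[[ 0.91  0.42 -0.  ]
 [ 0.42 -0.91  0.  ]
 [ 0.   -0.   -1.  ]]
wristcam [0.06695797 0.03009996 0.14244497] [[ 0.42 -0.91 -0.  ]
 [-0.87 -0.41  0.29]
 [-0.27 -0.12 -0.96]] [[267.74974566   0.         255.37634393]
 [  0.         267.74974566 191.21976216]
 [  0.           0.           1.        ]]
```

View pics/cc.png

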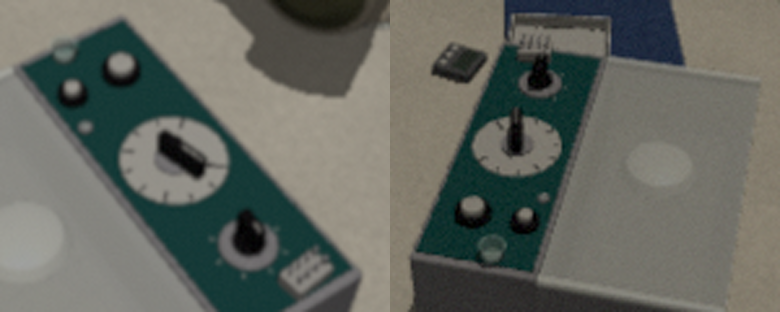

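The crops show the keys (large start to the front), the stop key behind it, and the pointer with its white-lined end pointing toward the front-left. Next is a close wrist view with the fingers shut.

```bash
python3 - <<'E'
from h import *
env.close_gripper(20)
print(monitor.sense()["clock"])
env.reach([0.41,0.05,0.30],down(np.radians(-14)))
f=eyes.grab_frame("wrist");np.savez("w1.npz",**f)
s=monitor.sense();print(s["clock"],s["position"],s["joints"],s["finger_gap"])
cv2.imwrite("pics/w1.png",f["frame"][:,:,::-1])
E
```

```text
0.9167
2.9917 [0.41013964 0.04952383 0.29987803] [-1.65156101e-01  1.41574605e-02  1.67323697e+00 -8.08716340e-05
  1.45443631e+00  1.65066853e+00] -0.001449984082655325
```

View pics/w1.png

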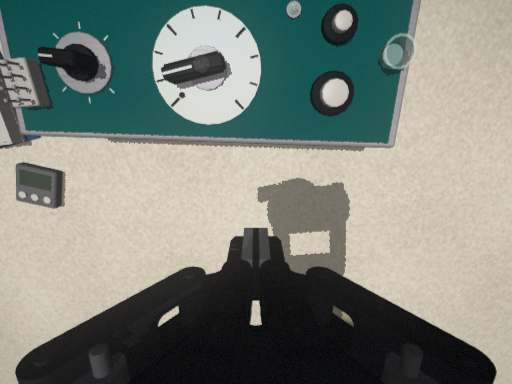

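Wrist view: disc centre ≈(207,65), off dot (182,95), pointer tip ≈(163,73) (so near mark 1), start key ≈(333,92), stop (343,21), heat knob (85,62). Now the exact fits.

```bash
python3 - <<'E'
from h import *
f=dict(np.load("w1.npz"));im=f["frame"];hsv=cv2.cvtColor(im,cv2.COLOR_RGB2HSV)
m=((im.min(2)>150)&(hsv[...,1]<40)).astype(np.uint8)
green=((hsv[...,1]>120)&(hsv[...,0]>70)&(hsv[...,0]<100)).astype(np.uint8)
def comp(m,uv,z):
    cs,_=cv2.findContours(m,cv2.RETR_EXTERNAL,cv2.CHAIN_APPROX_NONE)
    c=[c for c in cs if len(c)>15 and cv2.pointPolygonTest(cv2.convexHull(c),uv,False)>0]
    c=min(c,key=cv2.contourArea)
    P=np.array([cast(f,p,z)[:2] for p in cv2.convexHull(c)[:,0].astype(float)])*1000
    (x,y),r=cv2.minEnclosingCircle(P.astype(np.float32)); e=cv2.fitEllipse(P.astype(np.float32))
    print(uv,"circ",x,y,r,"ell",e); return np.array(e[0])/1000
S=comp(m,(207,66),.143);K=comp(m,(333,92),.161);T=comp(m,(343,21),.161)
d=K-S;yaw=np.arctan2(d[1],d[0])-np.arctan2(-130,-20)
d2=T-K;print("yaw",np.degrees(yaw),np.degrees(np.arctan2(d2[1],d2[0])),np.hypot(*d)*1e3,np.hypot(*d2)*1e3)
D=cast(f,(182,95),.143)[:2]-S;print("dot angle",np.degrees(np.arctan2(D[1],D[0])))
# front edge
e=[cast(f,p,.14)[:2] for p in((40,133),(380,145))];v=e[0]-e[1];print("edge yaw",np.degrees(np.arctan2(v[1],v[0]))-90)
p=cast(f,(164,73),.173)[:2]-S;print("ptr",np.hypot(*p),np.degrees(np.arctan2(p[1],p[0])))
np.savez("geo.npz",S=S,K=K,T=T)
x,y=140,0;cv2.imwrite("pics/w1c.png",cv2.resize(im[0:130,140:280,::-1],None,fx=4,fy=4,interpolation=cv2.INTER_CUBIC))
E
```

```text
(207, 66) circ 532.7440795898438 69.20547485351562 55.54204559326172 ell ((532.7302856445312, 69.23282623291016), (110.6745376586914, 110.80133056640625), 90.24040222167969)
(333, 92) circ 478.03106689453125 -49.619625091552734 12.991994857788086 ell ((477.9883728027344, -49.692352294921875), (25.343822479248047, 25.628570556640625), 133.13388061523438)
(343, 21) circ 538.537353515625 -67.18238830566406 7.882504463195801 ell ((538.2646484375, -67.083984375), (14.930253982543945, 15.679579734802246), 154.6414337158203)
yaw -15.970712819690672 -16.09454129997951 130.91934581816244 62.735143825506945
dot angle 119.42621776255959
edge yaw -16.047534899661784
ptr 0.03543393076024829 88.90203909636287
```

View pics/w1c.png

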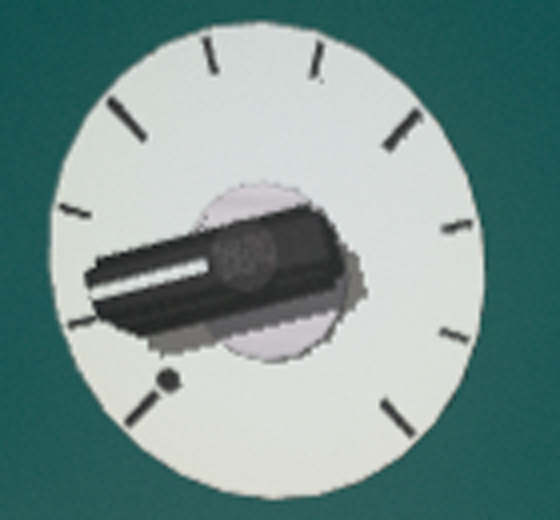

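Yaw is −16°, and the pointer is at world 89°, which is mark 1. I'll push with the shut fingers' 22 mm edge, turning the tool along with the pointer.

```bash
cat > push.py <<'E'
from h import *
S=np.load("geo.npz")["S"];Y=np.radians(-16)
def pose(q,gap,z,r=.024):
    th=np.radians(135)-q+Y
    u=np.array([np.cos(th),np.sin(th)]);n=np.array([-u[1],u[0]])
    return np.r_[S+r*u+(.008+.011+gap)*n,z],down(th+np.pi/2)
E
python3 - <<'E'
from push import *
for q in (.5236,1.8,3.1): 
    p,o=pose(q,0,.152);print(q,p.round(3),kinematics.ik(p,o).round(2) if kinematics.ik(p,o) is not None else None)
env.reach(*pose(.5236,.012,.22))
s=monitor.sense();print(s["clock"],s["joints"].round(2))
p,o=pose(.5236,.012,.152);print(env.movel(p,.08,o,guard=6))
p,o=pose(.5236,-.003,.152);F0=monitor.sense()["contact_force"];print(env.movel(p,.015,o,guard=1.5))
s=monitor.sense();th=np.radians(89);print(s["clock"],"gap at contact",(s["position"][:2]-S)@[-np.sin(th),np.cos(th)]-.019,s["contact_force"]-F0)
E
```

```text
0.5236 [0.514 0.094 0.152] [-0.04  0.38  1.62  0.    1.14 -1.6 ]
1.8 [0.551 0.094 0.152] [-0.04  0.46  1.5   0.    1.18 -0.32]
3.1 [0.561 0.059 0.152] [-0.1   0.47  1.49 -0.    1.19  0.92]
5.725 [-0.05  0.29  1.56  0.    1.29 -1.6 ]
False
True
7.5583 gap at contact -0.0010497569472470505 [-0.46073545  0.91824186 -0.75657466]
```

Contact came within 1 mm of the model, so I'll push on.

```bash
python3 - <<'E'
from push import *
F0=monitor.sense()["contact_force"];fm=[]
for q in np.linspace(.5236,3.142-.06,17)[1:]:
    p,o=pose(q,-.001,.152);env.movel(p,.025,o)
    fm.append(np.linalg.norm(monitor.sense()["contact_force"][:2]-F0[:2]).round(1))
env.hold(.3);s=monitor.sense();print(s["clock"],fm)
p,o=pose(3.082,.015,.152);env.movel(p,.06,o)
p,o=pose(3.082,.015,.25);env.movel(p,.15,o)
env.reach([0.41,0.05,0.30],down(np.radians(-14)))
f=eyes.grab_frame("wrist");np.savez("w2.npz",**f);print(monitor.sense()["clock"])
cv2.imwrite("pics/w2.png",f["frame"][:,:,::-1])
E
```

```text
13.325 [np.float64(1.2), np.float64(0.4), np.float64(0.1), np.float64(1.3), np.float64(0.3), np.float64(1.3), np.float64(2.2), np.float64(0.7), np.float64(0.4), np.float64(1.4), np.float64(0.7), np.float64(0.6), np.float64(3.2), np.float64(0.7), np.float64(0.2), np.float64(2.7)]
15.325
```

View pics/w2.png

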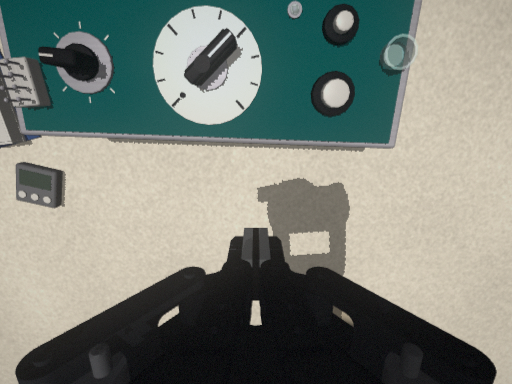

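The pointer's white line now ends at ≈(236,32), opposite the off dot at (182,95), which is mark 6. Everything else is unchanged. I'll check the angle and then press start.

```bash
python3 - <<'E'
from push import *
K=np.load("geo.npz")["K"];f=dict(np.load("w2.npz"))
p=cast(f,(234.5,33.5),.173)[:2]-S;th=np.arctan2(p[1],p[0]);q=np.radians(135)+Y-th;print("q",q,np.hypot(*p))
assert abs(q-3.142)<.2
o=down(Y)
env.reach([*K,.20],o)
env.movel([*K,.166],.08,o)
z0=monitor.sense()["contact_force"]
g=env.movel([*K,.153],.012,o,guard=8);s=monitor.sense();print(g,s["position"],s["contact_force"]-z0)
env.hold(.15);s=monitor.sense();print(s["position"],s["contact_force"]-z0)
env.movel([*K,.22],.08,o)
env.reach([0.41,0.05,0.30],down(np.radians(-14)))
f=eyes.grab_frame("wrist");d=cv2.absdiff(f["frame"],np.load("w2.npz")["frame"]).max(2)[:220]
print(monitor.sense()["clock"],"changed px",(d>50).sum(),np.argwhere(d>50)[:5])
cv2.imwrite("pics/w3.png",f["frame"][:,:,::-1])
E
```

```text
q 3.219377511782796 0.039367814082588534
True [ 0.47805702 -0.04974568  0.15602256] [-0.68356405  0.25528302  5.73725094]
[ 0.47806185 -0.04974518  0.1560168 ] [-0.78786209  1.63381867  5.19409158]
19.1917 changed px 1699 [[  0 292]
 [  0 414]
 [  1 290]
 [  1 291]
 [  1 292]]
```

Bottomed out: it held 5.2 N, above the 4 N spring, at 5 mm travel. A quick look before handing in.

View pics/w3.png

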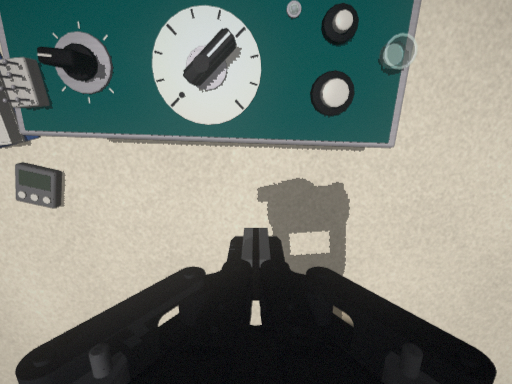

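The picture matches the last one apart from a shift of about 1 px: pointer at mark 6 (≈(235,33)), start key up at (333,92), nothing else moved. Handing in.

```bash
python3 -c "
from bench import job;print(job.hand_in())"
```

```text
the job is handed in; nothing more can be done
None
```

The job is handed in: the time selector is clicked in at mark 6 (30 minutes), then the start key was pressed fully down and came up again, and the last picture shows the stop key, heat knob and the bystanders in view unmoved; no verdict was shown.

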